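Refit the gas alarm's backup battery and snap its box shut

ROBOT

A 6-joint arm with a two-finger parallel gripper is mounted at the origin on the work surface. World frame = base frame: x ahead of the robot, y to its left, z up, the work surface at z = 0. Lengths are in m, angles in rad, forces in N, time in s.
With the tool pointing down it reaches from about 0.325 to 1 m from the base axis. Payload 5.1 kg.
Tool frame: the origin (TCP) lies midway between the tips of the shut fingers; the grasp point (between the pads) lies env.grasp_offset behind it (env.grasp_offset is the distance from the TCP to the grasp point, in m); z points along the fingers, x is the direction in which the jaws open and shut, and the axes are right-handed (so a half turn about z gives the same grasp; the last joint's range is limited). The gripper opens to 85 mm and grips with 20 to 120 N. Pads are 22 mm wide; open, the fingers measure 114 mm over their backs; the gripper's body (76 mm by 85 mm) begins 54 mm behind the grasp point. The pads swing forward as they close: fully open they stand 13 mm farther back than shut.
Start: joints at [-1.251, 0.124, 1.65, -0, 1.367, -0.083], TCP at [0.255, -0.598, 0.231] pointing down, gripper open.
Joint ranges: [-2.61, 2.61], [-1.02, 2.33], [0.03, 2.71], [-1.35, 4.49], [0.32, 2.68], [-2.91, 2.91]. Speed limits (rad/s): [2.57, 2.57, 3.14, 3.14, 3.14, 3.14].

INTERFACE

Orientations are given as a unit quaternion [w, x, y, z].
In Python, from bench import env gives the robot as it stands. The module is installed in compiled form; this text tells all that it offers.
- The arm moves only by the tool step_arm, never from a script. Its argument "commands" is a list of rows, each a list of 6 numbers: the shift along the world's x, y, z in m, then the turn, a rotation vector about the world's x, y, z in rad. A call has 1 to 8 rows; each row is the pose to reach, as a shift and turn from the pose commanded when the call began; what a row does not reach only later rows make up. A row lasts 1/12 s, in which the tool goes at most 41.7 mm and 7.16 degrees, less where a joint would pass 70% of its speed; a pose out of reach is approached as far as the arm can. A call with a gripper value outside its range is refused whole. "grip" is the opening, from 0 (shut) to 1 (fully open), set as the call begins (left out, the last holds). The fingers move at their own pace and stop on an object; "newtons" is the grip in N (left out, the last holds). Time passes only in rows, so rows that repeat a pose let the fingers close. It gives the time, the measured TCP pose, the force and the opening at its end, in the units of the state.
- env.state(): the state, without advancing time (a new reading comes with each control period).
- env.get_image(name): name is "scene" or "top" or "wrist"; returns a dict with "frame" (384x512x3 uint8, red, green, blue), "vertical_fov" (degrees; the focal length in pixels is half the picture's height over the tangent of half this angle, whatever the lens; pixels are square), "cx", "cy" (the principal point, pixels), "pose" (4x4, takes a point from camera to world coordinates). Camera axes: x right, y up, looking along -z (the intrinsics and any distortion apply to the point x, -y, -z); pixel columns grow to the right and rows downward; lengths in m; the calibration is good to about 2 mm. A picture is of the moment at which its call begins. There is no depth.
- env.sign_off(): hands the job in, once; it reports no verdict.
The state is a dict: "time_s": time; "joints": joint angles; "dq": joint speeds; "joint_torque": joint torques, N m; "ee_pos": TCP position; "tool_rot": TCP orientation; "contact_force": force on the tool from outside, world axes, zero at the start; "torque": the same for the moment, N m; "opening": finger opening in m.
Only numpy, scipy, OpenCV 4.12 (cv2) and the standard library are available. Lean on these libraries where they do the work, as an engineer would, in place of code of your own. Each camera call takes 0.05 s, during which the arm holds its last target. There are 200 camera calls.

TASK

Lower the blue backup battery upright into the white bay inside the gas alarm's control box, then swing the box's door over and press it down gently until its sprung latch snaps in and keeps it shut by itself. Do not drop the battery, slam the door or lean hard on it, and leave the other things on the worktop where they are.

Things in the scene. Friction and masses are not known exactly. Their poses are not given: they have to be found in the camera images.
- controlbox: Grey control box lying on its back, fixed to the worktop, open at the top: 260 x 200 mm (its x, y), walls 4 mm thick, 82 mm high, floor 4 mm. Origin: centre of the underside. Its +y rim carries the door's hinge, the middle of its -y rim the strike. A 12 mm high green circuit board lies on the floor at the +x end (x 67 to 117 mm). Place and yaw (within 0.35 rad) vary.
- bay (a point): Centre of the floor of the battery bay inside the box, at x -20 mm, y -10 mm from the box's centre and 4 mm over the worktop. Axes as the box. The bay is a white low-walled pocket, 42 mm (x) by 76 mm (y) inside, walls 3 mm thick and 16 mm high above the floor.
- battery: Blue battery block with a white label band, 36 mm (x) x 70 mm (y) x 55 mm tall, about 0.25 kg, standing loose on the worktop. Origin: centre of the underside. It may go in either way round (half turn), its 70 mm along the bay's 76 mm.
- door (a joint): Angle of the white door (rad): 0 = level on the box, growing as it opens upward; starts at 1.6 to 2.0. A stiff hinge (0.45 N m) keeps it where it is left. Panel 260 mm (x) x 204 mm x 8 mm, 0.33 kg. The strike and seal were set by hand, so the truly latched angle lies anywhere from -0.033 to 0.033: it must be found by feel.
- door_hinge (a point): Middle of the door's hinge line, 90 mm over the worktop at the box's +y rim; the underside of the panel passes through it. Axes of the door: x along the hinge (as the box's x), -y from the hinge to the free edge, z out of the outer face.
- door_press (a point): Orange dot on the door's outer surface where to press, over the latch, 185 mm from the hinge, 19 mm from the free edge, midway along the hinge. Axes as the door. Latch and rubber seal resist over the last 12 mm of travel, up to some 5 to 9 N here; the force drops as the latch snaps in and a firm rubber stop follows about 1.5 mm later. More than 22 N bends the door.
- latch (a joint): How far the brass bevelled bolt under the door is pushed back (m): 0 = sprung out (about 2 N to start, 250 N/m), about 0.0055 while it rides over the strike; it snaps back to 0 once below the strike.
- leak_tester: Black handheld gas leak tester with an orange end and a thin probe, 150 x 52 x 28 mm, lying loose; leave alone. Origin: centre of the underside.
- carton: Blue and white carton, 60 x 160 x 50 mm, loose; leave alone. Origin: centre of the underside.
Mind the look-alikes: they are no part of the job. Of the things that look like the battery, the largest one is meant.

How it is judged:
By the outcome, as a careful person would: the job done as asked, in the order asked, and still so for the second after the job is handed in, with the robot touching nothing.
It also fails if it takes over 72 s, if anything falls off the work surface, if the arm or the gripper's body presses on something with over 40 N, if the wrist force passes 120 N, or if a joint passes its speed limit or range.

## Working session

There is one attempt and no reset: what is moved stays moved. The work goes in short steps, Python scripts to look and compute and a tool call to move; the robot and the scene stay as the last step left them, time stands still between calls to the robot, and variables do not carry over. Pictures are saved under pics/ and viewed, about 8 in all and at most 12, crops included, and the job is handed in when it is done.

Besides the shell and the picture viewer there is one more tool, called after "Call:" as name([rows], argument=value, ...), one row to a line, values as JSON. step_arm: Moves the arm, as the interface text tells. Its arguments: {"type":"object","properties":{"commands":{"type":"array"},"grip":{"type":"number"},"newtons":{"type":"number"}},"required":["commands"]}

```bash
mkdir -p pics; cat > h.py <<'E'
import numpy as np, cv2
from bench import env
def shot(name,fn=None):
    d=env.get_image(name)
    if fn: cv2.imwrite('pics/'+fn,d['frame'][:,:,::-1])
    return d
def ray(d,u,v):
    f=d['frame'].shape[0]/2/np.tan(np.radians(d['vertical_fov'])/2)
    P=np.array(d['pose']); r=P[:3,:3]@np.array([(u-d['cx'])/f,-(v-d['cy'])/f,-1.])
    return P[:3,3],r
def onz(d,u,v,z):
    o,r=ray(d,u,v); return o+r*(z-o[2])/r[2]
def proj(d,p):
    f=d['frame'].shape[0]/2/np.tan(np.radians(d['vertical_fov'])/2)
    P=np.array(d['pose']); q=P[:3,:3].T@(np.array(p)-P[:3,3])
    return np.array([d['cx']+f*q[0]/-q[2], d['cy']-f*q[1]/-q[2]])
E
python3 - <<'E'
from h import *
a=shot('scene');b=shot('top')
print(env.state(),env.grasp_offset)
for n,d in(('scene',a),('top',b)): print(n,{k:v for k,v in d.items() if k!='frame'})
cv2.imwrite('pics/s1.png',a['frame'][:,:,::-1]); cv2.imwrite('pics/t1.png',b['frame'][:,:,::-1])
E
```

```text
{'time_s': 0.1, 'joints': array([-1.25056371e+00,  1.24471110e-01,  1.65155539e+00,  1.21360037e-05,
        1.36751079e+00, -8.26105929e-02]), 'dq': array([-0.00075655, -0.00045033, -0.00400309, -0.00043346, -0.00070101,
       -0.00055008]), 'joint_torque': array([ 8.77089715e-04, -4.24934793e+01, -3.66651857e+01, -8.57305190e-05,
        4.00620964e-03, -1.16185785e-05]), 'ee_pos': array([ 0.25461565, -0.59744545,  0.23014513]), 'tool_rot': array([-6.05862209e-04,  8.34275721e-01, -5.51346602e-01, -7.60507461e-04]), 'contact_force': array([-1.52843251, -0.01107718, -0.31948485]), 'torque': array([0.00786517, 0.02602861, 0.00213496]), 'opening': 0.08551249150382086} 0.0187
scene {'vertical_fov': 55.60179519384807, 'cx': 258.08522691523876, 'cy': 193.15953887679845, 'pose': array([[-0.12165275, -0.57943285,  0.80588968,  1.21367916],
       [ 0.99246968, -0.05931087,  0.10717348, -0.0212509 ],
       [-0.01430182,  0.81285902,  0.58228487,  0.58341987],
       [ 0.        ,  0.        ,  0.        ,  1.        ]])}
top {'vertical_fov': 57.81779460835667, 'cx': 252.43180203574178, 'cy': 189.0838809297633, 'pose': array([[ 5.03045657e-04,  9.97918033e-01, -6.44929925e-02,
         4.25140107e-01],
       [-9.99958365e-01,  1.08958991e-03,  9.05984789e-03,
        -1.10337603e-01],
       [ 9.11125650e-03,  6.44857498e-02,  9.97877033e-01,
         8.34364651e-01],
       [ 0.00000000e+00,  0.00000000e+00,  0.00000000e+00,
         1.00000000e+00]])}
```

View pics/s1.png

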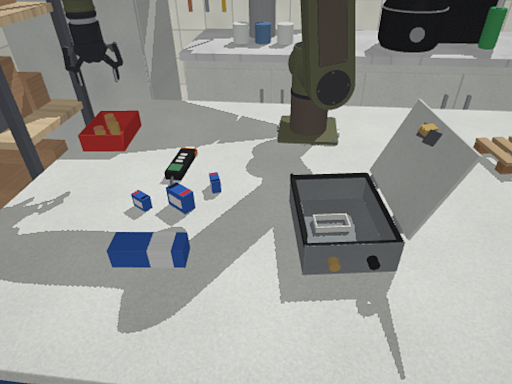

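View pics/t1.png

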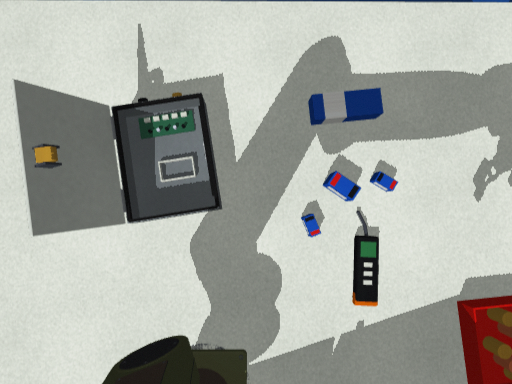

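The scene view shows three battery-like blocks at (180,198), (141,200) and (215,182), which are (341,186), (383,181) and (312,225) in the top view. The blue/white carton is at top (345,105). The block at top (341,186) is the largest, so I choose that one. The box is at top (166,158) with its hinge on the left (+y). The bay is at (178,168).

```bash
cat > m1.py <<'E'
from h import *
b=shot('top'); im=b['frame'][:,:,::-1].copy()
hsv=cv2.cvtColor(im,cv2.COLOR_BGR2HSV)
sub=im[85:245,290:410]; 
k=im[80:240,90:230]
cv2.imwrite('pics/c1.png',np.hstack([cv2.resize(sub,(390,520),interpolation=cv2.INTER_CUBIC),cv2.resize(k,(400,520),interpolation=cv2.INTER_CUBIC)]))
# coloured battery (blue/red) blobs
m=((hsv[...,1]>110)&(hsv[...,2]>50)).astype(np.uint8)
m[:, :290]=0; m[240:]=0; m[:,420:]=0
n,l,s,c=cv2.connectedComponentsWithStats(m)
for i in range(1,n):
    if s[i,4]>40:
        r=cv2.minAreaRect(np.argwhere(l==i)[:,::-1].astype(np.float32)); print('blob',s[i],c[i].round(1),[np.round(x,1) for x in r])
# box dark rim outline
d=((im.max(2)<45)).astype(np.uint8); d[:,230:]=0; d[:85]=0; d[235:]=0
cs=max(cv2.findContours(d,cv2.RETR_EXTERNAL,cv2.CHAIN_APPROX_NONE)[0],key=cv2.contourArea)
r=cv2.minAreaRect(cs); bp=cv2.boxPoints(r); print('box',r,bp)
for p in bp: print(p,onz(b,*p,0.082).round(4))
# white bay
w=((im.min(2)>120)).astype(np.uint8); w[:,:140]=0;w[:,212:]=0;w[:145]=0;w[195:]=0
n,l,s,c=cv2.connectedComponentsWithStats(w)
for i in range(1,n):
    if s[i,4]>30:
        rr=cv2.minAreaRect(np.argwhere(l==i)[:,::-1].astype(np.float32)); print('bay',s[i],rr)
        for p in cv2.boxPoints(rr): print(p,onz(b,*p,0.02).round(4))
        print(onz(b,*rr[0],0.02))
E
python3 m1.py
```

```text
blob [290   0 130   1 130] [354.5   0. ] [array([354.5,   0. ]), array([129.,   0.]), np.float64(180.0)]
blob [ 343   88   40   34 1068] [363. 104.] [array([361.6, 104.3]), array([29.6, 40.3]), np.float64(84.3)]
blob [309  94  16  31 417] [316.4 108.8] [array([316.3, 108.7]), array([29.6, 14.8]), np.float64(83.7)]
blob [323 171  38  30 515] [340.9 184.6] [array([341.6, 185.9]), array([33.6, 19.3]), np.float64(34.3)]
blob [370 171  28  20 266] [384.1 180.7] [array([383.7, 180.6]), array([25. , 13.5]), np.float64(27.9)]
blob [301 214  20  23 235] [311.2 225. ] [array([310.7, 224.8]), array([22.1, 12.7]), np.float64(67.6)]
box ((164.78408813476562, 155.20367431640625), (119.9531478881836, 93.14672088623047), 81.36286163330078) [[109.73185 102.9015 ]
 [201.82222  88.91306]
 [219.83633 207.50586]
 [127.74596 221.4943 ]]
[109.73185 102.9015 ] [0.663  0.1962 0.082 ]
[201.82222  88.91306] [ 0.6952 -0.0054  0.082 ]
[219.83633 207.50586] [ 0.4338 -0.0468  0.082 ]
[127.74596 221.4943 ] [0.4037 0.1507 0.082 ]
bay [158 156  38  27 283] ((176.19361877441406, 169.0086669921875), (21.972265243530273, 35.657413482666016), 81.25383758544922)
[156.90172 160.86127] [0.5441 0.1072 0.02  ]
[192.14449 155.4393 ] [0.5571 0.0245 0.02  ]
[195.48552 177.15607] [0.5057 0.0161 0.02  ]
[160.24275 182.57803] [0.4928 0.0984 0.02  ]
[0.52487888 0.06156118 0.02      ]
```

View pics/c1.png

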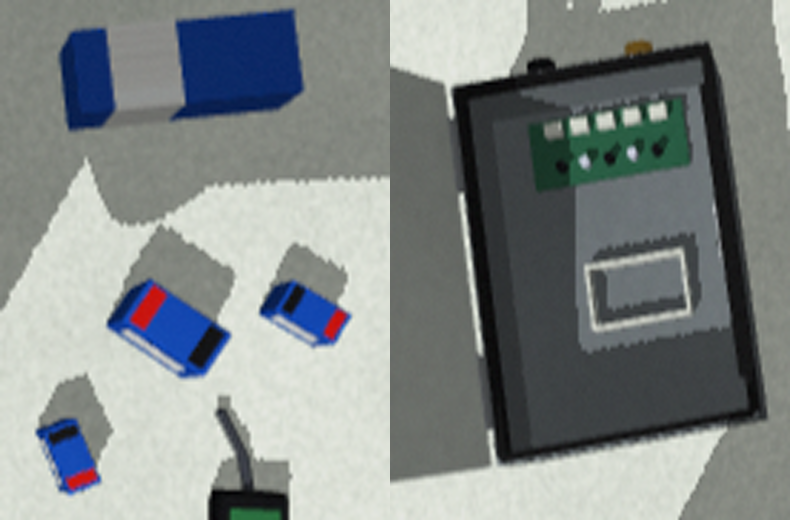

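The close crop confirms the choice: the largest block is at top (~344,185), with two smaller look-alikes beside it. The bay is clearly visible. I'm moving above the battery for a wrist view.

Call:
step_arm([
  [0.025,0.03,0,0,0,0.08],
  [0.05,0.06,0,0,0,0.16],
  [0.075,0.09,0,0,0,0.24],
  [0.1,0.12,0,0,0,0.32],
  [0.125,0.15,0,0,0,0.4],
  [0.15,0.18,0,0,0,0.48],
  [0.175,0.21,0,0,0,0.56],
  [0.2,0.24,0,0,0,0.585],
], grip=1)

```text
time_s: 0.82
ee_pos: [0.4555, -0.3562, 0.2311]
tool_rot: [-0.0, 0.958, -0.286, -0.0]
contact_force: [-0.6, -0.7, 0.2]
opening: 0.0855
```

Call:
step_arm([
  [0.015,0.016,0,0,0,0],
  [0.03,0.032,0,0,0,0],
  [0.03,0.032,0,0,0,0],
  [0.03,0.032,0,0,0,0],
])

```text
time_s: 1.15
ee_pos: [0.4851, -0.3251, 0.2309]
tool_rot: [0.0, 0.958, -0.286, -0.0]
contact_force: [-0.7, 0.9, 0.9]
opening: 0.0855
```

```bash
python3 - <<'E'
from h import *
d=shot('wrist','w1.png'); print({k:v for k,v in d.items() if k!='frame'}); s=env.state(); print(s['ee_pos'],s['tool_rot'],s['contact_force'])
E
```

```text
{'vertical_fov': 65.78366633753096, 'cx': 252.86126046015764, 'cy': 196.96204211858952, 'pose': array([[ 8.35897409e-01,  5.22854553e-01,  1.67028856e-01,
         5.27344571e-01],
       [-5.48885201e-01,  7.96668204e-01,  2.53070760e-01,
        -2.60072298e-01],
       [-7.47379486e-04, -3.03220860e-01,  9.52920013e-01,
         3.73349670e-01],
       [ 0.00000000e+00,  0.00000000e+00,  0.00000000e+00,
         1.00000000e+00]])}
[ 0.48459551 -0.32585616  0.23098574] [ 1.11852476e-04  9.57926224e-01 -2.87014267e-01 -3.84542333e-04] [-0.27000267  0.11522458 -0.19378776]
```

View pics/w1.png

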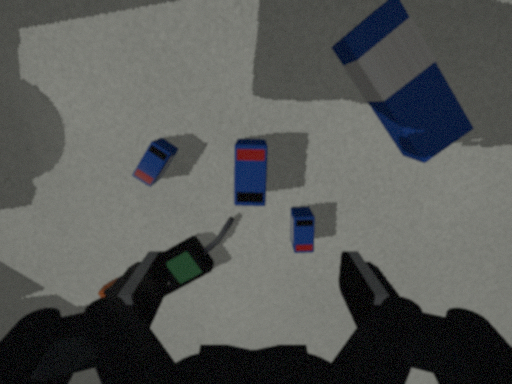

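The wrist view shows the battery upright in the frame, with its top face at about (236–267, 149–205). The small one at (303,230) and the probe tip at (236,217) are close by. I'm computing its pose.

```bash
cat > m2.py <<'E'
from h import *
d=shot('wrist'); im=d['frame'][:,:,::-1]
hsv=cv2.cvtColor(im,cv2.COLOR_BGR2HSV)
m=((hsv[...,1]>110)).astype(np.uint8)
m[:120]=0;m[240:]=0;m[:,:220]=0;m[:,285:]=0
m=cv2.morphologyEx(m,cv2.MORPH_CLOSE,np.ones((15,1),np.uint8))
n,l,s,c=cv2.connectedComponentsWithStats(m); i=1+np.argmax(s[1:,4]); print(s[i])
ys=range(s[i,1],s[i,1]+s[i,3])
L=[];R=[]
for y in ys:
    x=np.where(l[y]==i)[0]
    if y%6==0: print(y,x.min(),x.max(),im[y,251])
    L.append((x.min(),y));R.append((x.max()+1,y))
L=np.array(L);R=np.array(R)
E
python3 m2.py; python3 - <<'E'
import sys;sys.path.insert(0,'.')
import os;os.chdir('.')
from h import *
d=shot('wrist')
im=d['frame'][130:215,225:280,::-1]; cv2.imwrite('pics/w1c.png',cv2.resize(im,None,fx=7,fy=7,interpolation=cv2.INTER_NEAREST))
E
```

```text
[ 235  139   32   65 1999]
144 236 265 [81 35 16]
150 235 266 [ 27  32 111]
156 235 266 [ 20  23 109]
162 235 266 [91 41 12]
168 235 265 [95 49 26]
174 235 265 [94 44 22]
180 235 265 [92 44 18]
186 235 265 [94 46 21]
192 235 264 [39 21 16]
198 235 264 [16 12 18]
```

View pics/w1c.png

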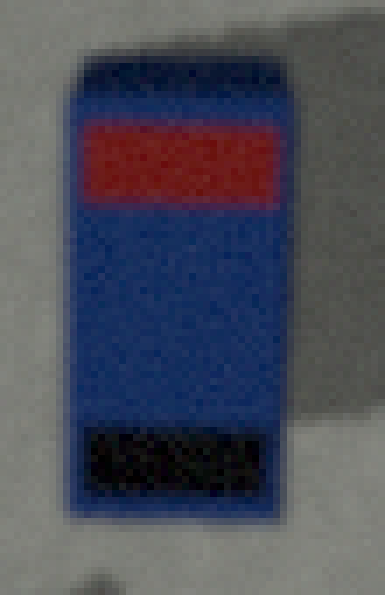

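```bash
python3 - <<'E'
from h import *
d=shot('wrist')
c=np.array([onz(d,u,v,.055) for u,v in((235.3,143.6),(266.9,143.6),(265.4,204.2),(235,204))])[:,:2]
print(c.round(4)); print('ctr',c.mean(0)); l=(c[0]+c[1]-c[2]-c[3])/2; w=(c[1]+c[2]-c[0]-c[3])/2
print(np.linalg.norm(l),np.linalg.norm(w),np.degrees(np.arctan2(l[1],l[0])),np.degrees(np.arctan2(w[1],w[0])))
b=shot('top')
c=np.array([onz(b,u/3.25+290,v/3.25+85,.055) for u,v in((152,281),(228,331),(203,370),(125,318))])[:,:2]
print(c.round(4),c.mean(0))
q=env.state()['tool_rot']; from scipy.spatial.transform import Rotation as R
x=R.from_quat(np.roll(q,-1)).as_matrix()[:,0];print(np.degrees(np.arctan2(x[1],x[0])))
E
```

```text
[[ 0.4878 -0.2861]
 [ 0.5159 -0.3047]
 [ 0.4776 -0.3612]
 [ 0.449  -0.342 ]]
ctr [ 0.4825738  -0.32347317]
0.0681424036556213 0.034070761183294294 55.56309114356256 -33.67202569179561
[[ 0.5156 -0.3079]
 [ 0.4808 -0.3602]
 [ 0.4538 -0.3423]
 [ 0.4898 -0.2887]] [ 0.48499563 -0.32479094]
-33.495384188261156
```

Call:
step_arm([
  [-0.001,0.002,-0.035,0,0,-0.01],
  [-0.001,0.002,-0.07,0,0,-0.01],
  [-0.001,0.002,-0.105,0,0,-0.01],
  [-0.001,0.002,-0.14,0,0,-0.01],
  [-0.001,0.002,-0.17,0,0,-0.01],
  [-0.001,0.002,-0.19,0,0,-0.01],
  [-0.001,0.002,-0.21,0,0,-0.01],
  [-0.001,0.002,-0.21,0,0,-0.01],
])

```text
time_s: 2.07
ee_pos: [0.4802, -0.3224, 0.0164]
tool_rot: [-0.002, 0.956, -0.293, -0.004]
contact_force: [-1.4, 0.6, -0.4]
opening: 0.0857
```

Call:
step_arm([
  [0,0,0,0,0,0],
  [0,0,0,0,0,0],
  [0,0,0,0,0,0],
  [0,0,0,0,0,0],
  [0,0,0,0,0,0],
  [0,0,0,0,0,0],
  [0,0,0,0,0,0],
  [0,0,0,0,0,0],
], grip=0.3, newtons=35)

```text
time_s: 2.73
ee_pos: [0.4846, -0.3248, 0.0233]
tool_rot: [0.001, 0.956, -0.292, 0.001]
contact_force: [-2.3, 1.3, 6.6]
opening: 0.0353
```

Call:
step_arm([
  [0,0,0.01,0,0,0],
  [0,0,0.03,0,0,0],
  [0,0,0.055,0,0,0],
  [0,0,0.085,0,0,0],
  [0,0,0.115,0,0,0],
  [0,0,0.14,0,0,0],
  [0,0,0.15,0,0,0],
  [0,0,0.15,0,0,0],
], grip=0)

```text
time_s: 3.4
ee_pos: [0.4852, -0.325, 0.1748]
tool_rot: [0.001, 0.956, -0.292, 0.003]
contact_force: [0.4, 0.4, -2.8]
opening: 0.0355
```

```bash
python3 - <<'E'
from h import *
s=env.state();print(s['ee_pos'],s['opening'],s['contact_force'],s['torque'])
d=shot('wrist','w2.png')
E
```

```text
[ 0.48516872 -0.32497057  0.17484993] 0.035516362518601 [ 0.37401874  0.42287039 -2.75739958] [-0.04067749 -0.01051404 -0.01355665]
```

View pics/w2.png

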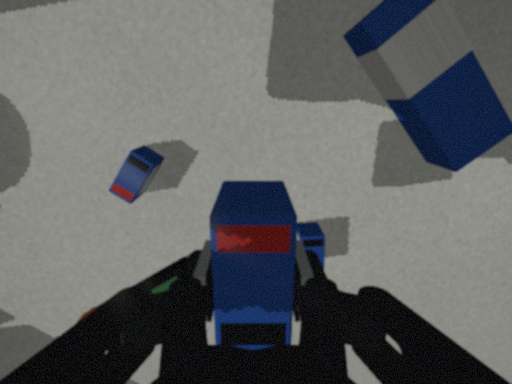

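```bash
python3 - <<'E'
from h import *
d=shot('wrist');t=shot('top')
z=.207
c=np.array([onz(d,u,v,z) for u,v in((212,221),(296,221),(292,347),(216,347))])[:,:2]
print(c.round(4),c.mean(0)); l=(c[0]+c[1]-c[2]-c[3])/2; print(np.linalg.norm(l),np.linalg.norm(c[0]-c[1]),np.degrees(np.arctan2(l[1],l[0])))
C=np.array([.549,.0737]);y=.157;ex=np.array([np.cos(y),np.sin(y)]);ey=np.array([-ex[1],ex[0]])
for th in(1.6,1.7,1.8,1.9,2.0):
    o=[]
    for sx in(.13,-.13):
        p=C+ex*sx+ey*(.1-.204*np.cos(th)); o.append(proj(t,[*p,.09+.204*np.sin(th)]).round(1))
    print(th,o)
E
```

```text
[[ 0.4891 -0.2871]
 [ 0.5163 -0.3055]
 [ 0.4826 -0.3569]
 [ 0.4541 -0.3376]] [ 0.48553914 -0.32177916]
0.061445123882396604 0.0327634555991235 56.080237219623626
1.6 [array([54.7, 62.6]), array([ 75. , 225.2])]
1.7 [array([42.5, 64.9]), array([ 62.4, 227.2])]
1.8 [array([31.3, 67.8]), array([ 50.7, 229.1])]
1.9 [array([21.3, 71. ]), array([ 40.3, 230.9])]
2.0 [array([12.8, 74.6]), array([ 31.2, 232.5])]
```

Call:
step_arm([
  [0.007,0.035,0,0,0,0.09],
  [0.014,0.07,0,0,0,0.18],
  [0.021,0.105,0,0,0,0.28],
  [0.028,0.14,0,0,0,0.38],
  [0.035,0.175,0,0,0,0.47],
  [0.042,0.21,0,0,0,0.56],
  [0.049,0.245,0,0,0,0.65],
  [0.053,0.275,0,0,0,0.73],
])

```text
time_s: 4.22
ee_pos: [0.5354, -0.0465, 0.1683]
tool_rot: [-0.001, 0.997, 0.071, -0.002]
contact_force: [0.6, -0.1, -3.4]
opening: 0.0351
```

Call:
step_arm([
  [0.002,0.02,0,0,0,0.02],
  [0.002,0.032,0,0,0,0.02],
  [0.002,0.032,0,0,0,0.02],
  [0.002,0.032,0,0,0,0.02],
])

```text
time_s: 4.55
ee_pos: [0.5378, -0.0169, 0.1695]
tool_rot: [0.0, 0.997, 0.079, -0.002]
contact_force: [-0.2, -0.6, -3.4]
opening: 0.0355
```

```bash
python3 - <<'E'
from h import *
s=env.state();print(s['ee_pos'],s['tool_rot'],s['opening'],s['contact_force'])
d=shot('wrist'); cv2.imwrite('pics/w3.png',cv2.resize(d['frame'][:,:,::-1],(800,600),interpolation=cv2.INTER_CUBIC))
E
```

```text
[ 0.53780988 -0.01690661  0.16954223] [ 3.86500499e-05  9.96901758e-01  7.86417514e-02 -1.53537070e-03] 0.035473691651508585 [-0.18668462 -0.60143423 -3.38394115]
```

View pics/w3.png

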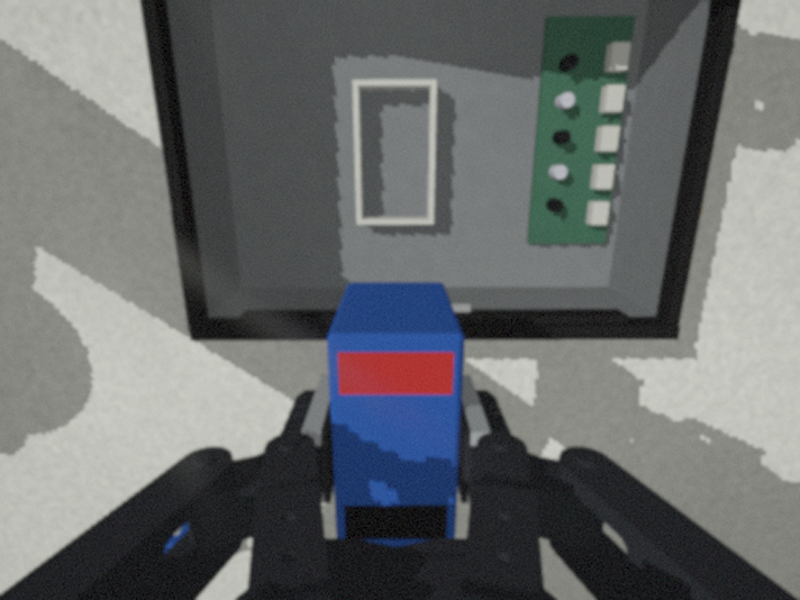

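```bash
python3 - <<'E'
from h import *
d=shot('wrist'); S=1.5625; s=env.state(); tcp=s['ee_pos']
b=np.array([onz(d,u/S,v/S,.02) for u,v in((351,79),(438,79),(435,225),(355,225))])[:,:2]
print('bay',b.round(4),b.mean(0)); l=(b[0]+b[1]-b[2]-b[3])/2;w=(b[1]+b[2]-b[0]-b[3])/2
print(np.linalg.norm(l),np.linalg.norm(w),np.degrees(np.arctan2(l[1],l[0]))-90,np.degrees(np.arctan2(w[1],w[0])))
# box rim near corners at z .082 (outer)
for p in((193,338),(678,338)): print('rim',onz(d,p[0]/S,p[1]/S,.082).round(4))
f=192/np.tan(np.radians(d['vertical_fov'])/2)
for (u1,u2,v) in((347,445,284),(329.5,462.5,334)):
    D=f*.036/((u2-u1)/S); P=[]
    for u in(u1,u2):
        o,r=ray(d,u/S,v/S); P.append(o+r*D)   # r has depth 1
    P=np.array(P); print('front edge',P.round(4),'mid-tcp',(P.mean(0)-tcp).round(4), np.degrees(np.arctan2(*(P[1]-P[0])[[1,0]])))
# front edge by assumed heights
for z,v in((tcp[2]-.0217,284),(tcp[2]+.0333,334)): print(z,onz(d,396/S,v/S,z)-tcp)
print(np.array(d['pose'])[:3,3]-tcp)
E
```

```text
bay [[0.4934 0.0991]
 [0.5426 0.1068]
 [0.5559 0.025 ]
 [0.5064 0.0172]] [0.5245683  0.06201979]
0.08290199020716034 0.049913068138336444 9.139840298127183 8.944629793576397
rim [ 0.433  -0.0466  0.082 ]
rim [ 0.6879 -0.0063  0.082 ]
front edge [[0.5148 0.0138 0.1474]
 [0.5504 0.0194 0.1473]] mid-tcp [-0.0057  0.0345 -0.023 ] 8.945865188593276
front edge [[0.515  0.0123 0.1949]
 [0.5506 0.0179 0.1949]] mid-tcp [-0.0054  0.033   0.0245] 8.945865188593265
0.14866312602971132 [-0.00575429  0.03479616 -0.0217    ]
0.20366312602971132 [-0.00596307  0.03628209  0.0333    ]
[-0.01238584  0.07725265  0.14205196]
```

Call:
step_arm([
  [-0.003,0.02,0,0,0,0],
  [-0.0065,0.045,0,0,0,0],
  [-0.011,0.068,0,0,0,0],
  [-0.0132,0.079,0,0,0,0],
  [-0.0132,0.079,-0.02,0,0,0],
  [-0.0132,0.079,-0.04,0,0,0],
  [-0.0132,0.079,-0.06,0,0,0],
  [-0.0132,0.079,-0.08,0,0,0],
])

```text
time_s: 5.32
ee_pos: [0.5258, 0.0608, 0.0906]
tool_rot: [0.0, 0.997, 0.078, 0.0]
contact_force: [0.4, 0.5, -2.4]
opening: 0.0354
```

Call:
step_arm([
  [0,0,-0.01,0,0,0],
  [0,0,-0.02,0,0,0],
  [0,0,-0.025,0,0,0],
  [0,0,-0.025,0,0,0],
  [0,0,-0.025,0,0,0],
])

```text
time_s: 5.73
ee_pos: [0.5262, 0.0618, 0.067]
tool_rot: [0.0, 0.997, 0.078, 0.0]
contact_force: [0.6, -0.1, -2.8]
opening: 0.0355
```

```bash
python3 - <<'E'
from h import *
s=env.state();print(s['ee_pos'],s['tool_rot'],s['opening'],s['contact_force'])
a=shot('wrist')['frame'][:,:,::-1][40:340,80:430]; b=shot('top')['frame'][110:220,120:230,::-1]
cv2.imwrite('pics/w4.png',np.hstack([cv2.resize(a,(455,390),interpolation=cv2.INTER_CUBIC),cv2.resize(b,(345,390)[::1],interpolation=cv2.INTER_CUBIC)]))
E
```

```text
[0.52617614 0.06176281 0.06695934] [7.99841684e-05 9.96935120e-01 7.82312883e-02 4.75619487e-04] 0.03545402701140701 [ 0.64044697 -0.13444257 -2.8143892 ]
```

View pics/w4.png

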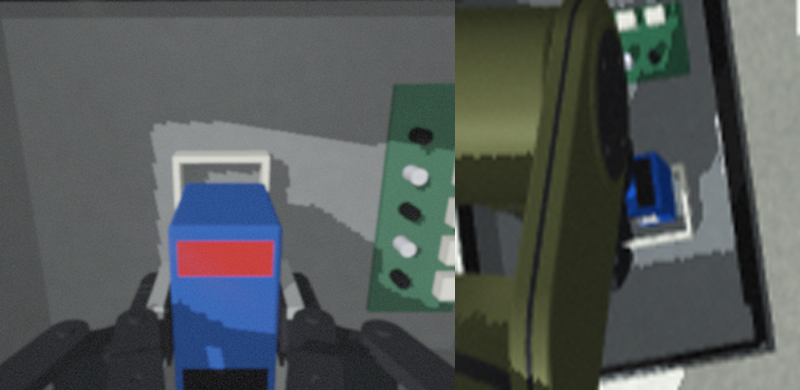

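```bash
python3 - <<'E'
from h import *
d=shot('wrist');tcp=env.state()['ee_pos'];S=1.3
g=lambda u,v,z:onz(d,80+u/S,40+v/S,z)[:2]
y=np.radians(9);R=np.array([[np.cos(y),np.sin(y)],[-np.sin(y),np.cos(y)]])
bay=[g(172,152,.02),g(271,151,.02)]; bt=[g(183.5,184,tcp[2]-.022),g(265.5,184,tcp[2]-.022)]
top=[g(170,225,tcp[2]+.033),g(281,225,tcp[2]+.033)]
for n,q in(('bay',bay),('bot',bt),('top',top)): q=np.array(q); print(n,q.round(4),'width',np.linalg.norm(q[1]-q[0]),'mid-tcp box axes',R@(q.mean(0)-tcp[:2]))
a=d['frame'][:,:,::-1][150:215,200:300]; cv2.imwrite('pics/w5.png',cv2.resize(a,None,fx=7,fy=7,interpolation=cv2.INTER_CUBIC))
E
```

```text
bay [[0.4936 0.1018]
 [0.542  0.1099]] width 0.04903932377302097 mid-tcp box axes [-0.00181332  0.04466562]
bot [[0.503  0.0935]
 [0.5386 0.0991]] width 0.03606207477194013 mid-tcp box axes [-0.00037244  0.0347648 ]
top [[0.5041 0.0953]
 [0.5373 0.1005]] width 0.03360359125720978 mid-tcp box axes [-0.00016581  0.03635997]
```

View pics/w5.png

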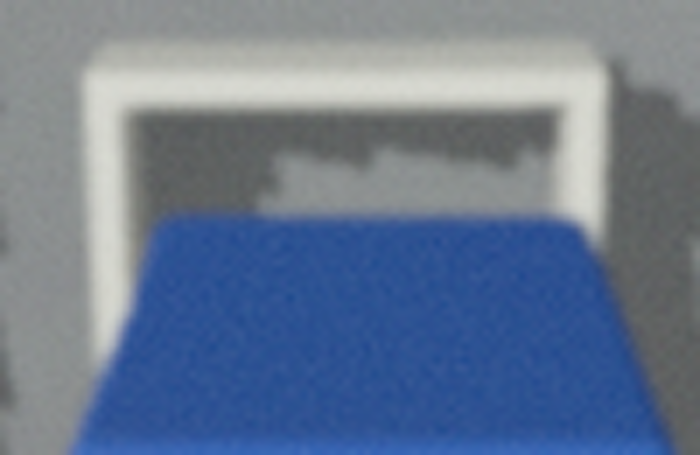

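```bash
python3 - <<'E'
from h import *
d=shot('wrist');tcp=env.state()['ee_pos']
g=lambda u,v,z:onz(d,200+u/7,150+v/7,z)[:2]
y=np.radians(9);R=np.array([[np.cos(y),np.sin(y)],[-np.sin(y),np.cos(y)]])
for n,q in(('outer',[g(84,70,.02),g(609,70,.02)]),('inner',[g(127,108,.02),g(560,106,.02)]),('bat',[g(155,213,tcp[2]-.022),g(590,213,tcp[2]-.022)])):
    q=np.array(q); print(n,'width',np.linalg.norm(q[1]-q[0]),'mid-tcp box axes',(R@(q.mean(0)-tcp[:2])).round(4))
E
```

```text
outer width 0.048464058875399646 mid-tcp box axes [-0.0023  0.0424]
inner width 0.040191152602817366 mid-tcp box axes [-0.0026  0.0389]
bat width 0.035512051508835886 mid-tcp box axes [0.     0.0354]
```

Call:
step_arm([
  [-0.001,0.0003,0,0,0,0],
  [-0.002,0.0005,-0.005,0,0,0],
  [-0.002,0.0005,-0.012,0,0,0],
  [-0.002,0.0005,-0.019,0,0,0],
  [-0.002,0.0005,-0.026,0,0,0],
  [-0.002,0.0005,-0.031,0,0,0],
  [-0.002,0.0005,-0.033,0,0,0],
  [-0.002,0.0005,-0.033,0,0,0],
])

```text
time_s: 6.6
ee_pos: [0.5228, 0.0625, 0.0322]
tool_rot: [-0.0, 0.997, 0.078, -0.001]
contact_force: [0.4, -0.5, -3.0]
opening: 0.0357
```

Call:
step_arm([
  [0,0,-0.002,0,0,0],
  [0,0,-0.004,0,0,0],
  [0,0,-0.005,0,0,0],
  [0,0,-0.005,0,0,0],
])

```text
time_s: 6.93
ee_pos: [0.5235, 0.0625, 0.0283]
tool_rot: [0.0, 0.997, 0.078, -0.0]
contact_force: [0.0, 0.3, -3.3]
opening: 0.0356
```

Call:
step_arm([
  [0,0,-0.001,0,0,0],
  [0,0,-0.002,0,0,0],
  [0,0,-0.002,0,0,0],
  [0,0,-0.002,0,0,0],
])

```text
time_s: 7.27
ee_pos: [0.524, 0.0626, 0.0273]
tool_rot: [0.0, 0.997, 0.078, 0.0]
contact_force: [-3.3, 0.8, 4.7]
opening: 0.0353
```

Call:
step_arm([
  [0,0,0.0005,0,0,0],
  [0,0,0.0005,0,0,0],
  [0,0,0.0005,0,0,0],
  [0,0,0.0005,0,0,0],
  [0,0,0.0005,0,0,0],
  [0,0,0.0005,0,0,0],
], grip=0.75)

```text
time_s: 7.77
ee_pos: [0.5236, 0.0625, 0.0267]
tool_rot: [-0.0, 0.997, 0.078, 0.0]
contact_force: [-0.4, -0.2, 0.6]
opening: 0.0641
```

Call:
step_arm([
  [0,0,0.01,0,0,0],
  [0,0,0.03,0,0,0],
  [0,0,0.06,0,0,0],
  [0,0,0.09,0,0,0],
  [0,0,0.12,0,0,0],
  [0.005,-0.035,0.13,0,0,0],
  [0.01,-0.07,0.13,0,0,0],
  [0.01,-0.07,0.13,0,0,0],
])

```text
time_s: 8.43
ee_pos: [0.5353, -0.0116, 0.1598]
tool_rot: [0.002, 0.997, 0.077, 0.002]
contact_force: [-0.1, -0.0, 0.6]
opening: 0.0642
```

```bash
python3 - <<'E'
from h import *
s=env.state();print(s['ee_pos'],s['joints'],s['opening'],s['contact_force'])
a=shot('wrist')['frame'][:,:,::-1]; b=shot('scene')['frame'][90:290,270:490,::-1]
cv2.imwrite('pics/w6.png',np.hstack([cv2.resize(a,(400,300)),cv2.resize(b,(330,300),interpolation=cv2.INTER_CUBIC)]))
E
```

```text
[ 0.53533422 -0.01155453  0.15978428] [-0.12075091 -0.07700483  1.9781481  -0.00224989  1.23524395 -0.27344069] 0.06415184706637246 [-0.09958942 -0.0470533   0.60248471]
```

View pics/w6.png

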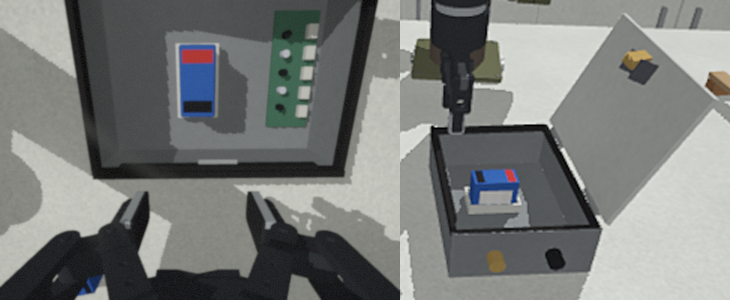

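The left crop shows the battery sitting inside the white bay, with the bay's rim visible all round it at (197,80). The scene crop agrees. Next I close the fingers, go over the open door and push it from behind.

Call:
step_arm([
  [0,0,0.03,0,0,0],
  [0,0,0.06,0,0,0],
  [0,0,0.09,0,0,0],
  [0,0,0.12,0,0,0],
  [0,0,0.15,0,0,0],
  [0,0,0.18,0,0,0],
  [-0.002,0.02,0.185,0,0,0],
  [-0.005,0.05,0.185,0,0,0],
], grip=0)

```text
time_s: 9.2
ee_pos: [0.5295, 0.0427, 0.3455]
tool_rot: [0.0, 0.997, 0.077, 0.003]
contact_force: [0.2, 0.4, -0.7]
opening: 0.0
```

Call:
step_arm([
  [-0.003,0.035,0,0,0,0],
  [-0.006,0.07,0,0,0,0],
  [-0.009,0.105,0,0,0,0],
  [-0.012,0.14,0,0,0,0],
  [-0.015,0.175,0,0,0,0],
  [-0.018,0.21,0,0,0,0],
  [-0.02,0.245,0,0,0,0],
  [-0.02,0.258,0,0,0,0],
])

```text
time_s: 9.87
ee_pos: [0.5065, 0.3051, 0.341]
tool_rot: [-0.001, 0.997, 0.081, -0.001]
contact_force: [-0.2, -0.5, -0.6]
opening: -0.0001
```

Call:
step_arm([
  [0,0,0,0,0,0],
  [0,0,-0.02,0,0,0],
  [0,0,-0.04,0,0,0],
  [0,0,-0.06,0,0,0],
  [0,0,-0.08,0,0,0],
  [0,0,-0.09,0,0,0],
  [0,0,-0.09,0,0,0],
  [0,0,-0.09,0,0,0],
])

```text
time_s: 10.53
ee_pos: [0.5084, 0.3, 0.2516]
tool_rot: [0.0, 0.997, 0.078, -0.0]
contact_force: [-0.0, 0.8, 1.0]
opening: 0.0
```

```bash
python3 - <<'E'
from h import *
s=env.state();print(s['ee_pos'],s['tool_rot'],s['opening'],s['contact_force'],s['joints'])
b=shot('scene')['frame'][:,:,::-1]
cv2.imwrite('pics/s7.png',b)
E
```

```text
[0.5083964  0.29998306 0.25163677] [ 2.52845088e-04  9.96939851e-01  7.81705515e-02 -4.84015841e-04] 1.565207318541163e-05 [-0.01556204  0.77723485  1.02651961] [ 4.42210480e-01 -1.81599209e-02  1.76377296e+00 -1.29922753e-04
  1.39706425e+00  2.85732218e-01]
```

View pics/s7.png

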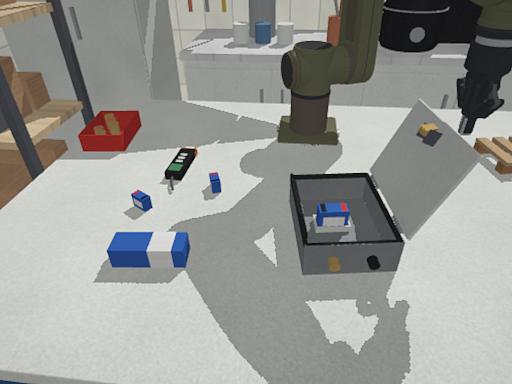

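The scene view shows the shut fingers behind the door near its free edge at (465,125), and the battery in the bay at (332,215). The other items have not moved. I start pushing the door.

Call:
step_arm([
  [0.0015,-0.01,0,0,0,0],
  [0.003,-0.02,0,0,0,0],
  [0.0045,-0.028,0,0,0,0],
  [0.0055,-0.036,0,0,0,0],
  [0.007,-0.044,0,0,0,0],
  [0.008,-0.052,0,0,0,0],
  [0.0095,-0.06,0,0,0,0],
  [0.0105,-0.068,0,0,0,0],
])

```text
time_s: 11.25
ee_pos: [0.5192, 0.2317, 0.252]
tool_rot: [0.0, 0.997, 0.078, 0.0]
contact_force: [-1.0, 3.5, 1.7]
opening: -0.0003
```

Call:
step_arm([
  [0.0012,-0.008,0.001,0,0,0],
  [0.0025,-0.016,0.002,0,0,0],
  [0.0037,-0.024,0.003,0,0,0],
  [0.005,-0.032,0.004,0,0,0],
  [0.0062,-0.04,0.005,0,0,0],
  [0.0062,-0.04,0.005,0,0,0],
])

```text
time_s: 11.75
ee_pos: [0.5253, 0.1907, 0.2563]
tool_rot: [0.001, 0.997, 0.078, -0.001]
contact_force: [-0.1, 0.4, 0.6]
opening: -0.0006
```

Call:
step_arm([
  [0.0014,-0.009,0.002,0,0,0],
  [0.0029,-0.018,0.003,0,0,0],
  [0.0043,-0.027,0.004,0,0,0],
  [0.0058,-0.037,0.005,0,0,0],
  [0.0072,-0.0455,0.005,0,0,0],
  [0.0087,-0.055,0.002,0,0,0],
  [0.0102,-0.065,-0.001,0,0,0],
  [0.0118,-0.075,-0.005,0,0,0],
])

```text
time_s: 12.42
ee_pos: [0.5377, 0.1163, 0.2524]
tool_rot: [0.0, 0.997, 0.078, 0.001]
contact_force: [0.3, 1.5, 2.0]
opening: 0.0002
```

Call:
step_arm([
  [0.0015,-0.009,-0.004,0,0,0],
  [0.003,-0.019,-0.009,0,0,0],
  [0.0045,-0.029,-0.016,0,0,0],
  [0.006,-0.038,-0.023,0,0,0],
  [0.0075,-0.047,-0.03,0,0,0],
  [0.009,-0.055,-0.038,0,0,0],
  [0.0095,-0.06,-0.042,0,0,0],
  [0.0095,-0.06,-0.042,0,0,0],
])

```text
time_s: 13.08
ee_pos: [0.5456, 0.0564, 0.2076]
tool_rot: [0.0, 0.997, 0.078, -0.002]
contact_force: [0.0, -0.2, -1.0]
opening: -0.0001
```

```bash
python3 - <<'E'
from h import *
s=env.state();print(s['ee_pos'],s['contact_force'])
d=shot('scene'); im=d['frame']; hsv=cv2.cvtColor(im,cv2.COLOR_RGB2HSV)
C=np.array([.545,.074]);ex=np.array([.988,.156]);ey=np.array([-.156,.988])
for th in(.9,.8,.7,.6):
    print(th,[proj(d,[*(C+ex*x+ey*(.1-.204*np.cos(th)+.008*np.sin(th))),.09+.204*np.sin(th)+.008*np.cos(th)]).round() for x in(-.13,.13)])
cv2.imwrite('pics/s8.png',im[:,:,::-1])
E
```

```text
[0.5456201  0.05640613 0.20755473] [ 0.00612455 -0.17261841 -0.99069947]
0.9 [array([327., 109.]), array([356., 170.])]
0.8 [array([319., 115.]), array([345., 177.])]
0.7 [array([313., 121.]), array([336., 184.])]
0.6 [array([306., 127.]), array([328., 192.])]
```

Call:
step_arm([
  [0.0014,-0.009,-0.01,0,0,0],
  [0.0025,-0.016,-0.02,0,0,0],
  [0.0035,-0.022,-0.03,0,0,0],
  [0.0047,-0.03,-0.041,0,0,0],
  [0.0055,-0.035,-0.05,0,0,0],
  [0.0065,-0.041,-0.058,0,0,0],
  [0.0073,-0.046,-0.066,0,0,0],
  [0.008,-0.0505,-0.073,0,0,0],
])

```text
time_s: 13.8
ee_pos: [0.5543, 0.0064, 0.1356]
tool_rot: [-0.0, 0.997, 0.078, -0.0]
contact_force: [0.2, 0.9, 1.0]
opening: -0.0001
```

Call:
step_arm([
  [0,0,0,0,0,0],
  [0,0,0,0,0,0],
])

```text
time_s: 13.97
ee_pos: [0.5543, 0.0067, 0.1362]
tool_rot: [-0.0, 0.997, 0.078, -0.001]
contact_force: [-0.3, -0.2, 0.5]
opening: 0.0001
```

```bash
python3 - <<'E'
from h import *
s=env.state();print(s['ee_pos'],s['contact_force'])
w=shot('wrist','w9.png');hsv=cv2.cvtColor(w['frame'],cv2.COLOR_RGB2HSV)
C=np.array([.545,.074]);ex=np.array([.988,.156]);ey=np.array([-.156,.988])
for n in('wrist','top','scene'):
    d=shot(n);hsv=cv2.cvtColor(d['frame'],cv2.COLOR_RGB2HSV)
    m=((hsv[...,0]>5)&(hsv[...,0]<22)&(hsv[...,1]>130)&(hsv[...,2]>110)).astype(np.uint8)
    k,l,st,c=cv2.connectedComponentsWithStats(m)
    print(n,[(c[i].round(1),st[i,4]) for i in range(1,k) if st[i,4]>8])
    for th in(.3,.2,.1): 
        f=lambda r,x:proj(d,[*(C+ex*x+ey*(.1-r*np.cos(th)+.008*np.sin(th))),.09+r*np.sin(th)+.008*np.cos(th)]).round(1)
        print(th,'dot',f(.185,0),'corners',f(.204,-.13),f(.204,.13))
E
```

```text
[0.55428566 0.00671304 0.13617565] [-0.27359077 -0.19310338  0.46693582]
wrist []
0.3 dot [255.5 282.1] corners [ -7.6 320.4] [518.6 320.4]
0.2 dot [255.2 272.1] corners [ 24.2 304.7] [486.2 304.7]
0.1 dot [255.  261.1] corners [ 49.  289.2] [461.  289.2]
top [(array([200.8, 147.2]), np.int32(20)), (array([363.5, 301.8]), np.int32(121)), (array([507.2, 318.9]), np.int32(130)), (array([494.4, 320.3]), np.int32(10)), (array([504.8, 333.4]), np.int32(16)), (array([504.5, 351.3]), np.int32(183)), (array([499. , 363.7]), np.int32(11)), (array([510. , 365.9]), np.int32(34))]
0.3 dot [193.3 145. ] corners [211.8 208.5] [192.4  79. ]
0.2 dot [197.3 146.2] corners [215.8 208.1] [196.8  82.3]
0.1 dot [200.3 147.6] corners [218.6 207.9] [200.1  85.5]
scene [(array([189.6,   5.1]), np.int32(30)), (array([111.2, 122.5]), np.int32(122)), (array([100.4, 128.9]), np.int32(27)), (array([ 97.6, 131.5]), np.int32(24)), (array([115.3, 133.5]), np.int32(14)), (array([195.6, 151.7]), np.int32(10)), (array([305.7, 186.7]), np.int32(29)), (array([333.8, 264. ]), np.int32(91))]
0.3 dot [308.5 179.6] corners [293.2 148.2] [309.2 216.4]
0.2 dot [305.5 186.5] corners [290.5 155.4] [305.4 224.6]
0.1 dot [303.4 193.4] corners [288.7 162.5] [302.8 232.7]
```

The dot is seen in the scene view at (305.7,186.7), against a predicted (305.5,186.5) for 0.2 rad. So the door is at about 0.2 rad and following the finger. From here I approach slowly.

Call:
step_arm([
  [0.0006,-0.004,-0.005,0,0,0],
  [0.0012,-0.008,-0.01,0,0,0],
  [0.0018,-0.011,-0.014,0,0,0],
  [0.0019,-0.012,-0.016,0,0,0],
  [0.0019,-0.012,-0.018,0,0,0],
  [0.0019,-0.012,-0.018,0,0,0],
])

```text
time_s: 14.67
ee_pos: [0.5561, -0.0052, 0.118]
tool_rot: [-0.0, 0.997, 0.078, -0.001]
contact_force: [-0.4, 0.4, -0.1]
opening: 0.0003
```

Call:
step_arm([
  [0,0,-0.001,0,0,0],
  [0,0,-0.002,0,0,0],
  [0,0,-0.002,0,0,0],
  [0,0,-0.002,0,0,0],
])

```text
time_s: 15.0
ee_pos: [0.5565, -0.0049, 0.1169]
tool_rot: [-0.0, 0.997, 0.078, 0.0]
contact_force: [0.4, -0.3, -0.2]
opening: 0.0
```

Call:
step_arm([
  [0,0,-0.001,0,0,0],
  [0,0,-0.002,0,0,0],
  [0,0,-0.002,0,0,0],
  [0,0,-0.002,0,0,0],
])

```text
time_s: 15.33
ee_pos: [0.5564, -0.0049, 0.1148]
tool_rot: [-0.0, 0.997, 0.078, -0.0]
contact_force: [-0.1, -0.5, 0.2]
opening: 0.0001
```

Call:
step_arm([
  [0,0,-0.001,0,0,0],
  [0,0,-0.002,0,0,0],
  [0,0,-0.002,0,0,0],
  [0,0,-0.002,0,0,0],
])

```text
time_s: 15.67
ee_pos: [0.5564, -0.005, 0.1127]
tool_rot: [-0.0, 0.997, 0.078, -0.0]
contact_force: [-0.3, -0.3, -0.5]
opening: -0.0002
```

Call:
step_arm([
  [0,0,-0.001,0,0,0],
  [0,0,-0.0015,0,0,0],
  [0,0,-0.0015,0,0,0],
  [0,0,-0.0015,0,0,0],
])

```text
time_s: 16.0
ee_pos: [0.5564, -0.0049, 0.1112]
tool_rot: [-0.0, 0.997, 0.078, -0.0]
contact_force: [-0.4, -0.4, -0.3]
opening: 0.0
```

Call:
step_arm([
  [0,0,-0.001,0,0,0],
  [0,0,-0.0015,0,0,0],
  [0,0,-0.0015,0,0,0],
  [0,0,-0.0015,0,0,0],
])

```text
time_s: 16.33
ee_pos: [0.5564, -0.0049, 0.1097]
tool_rot: [-0.0, 0.997, 0.078, -0.0]
contact_force: [0.1, -0.2, 0.4]
opening: -0.0
```

Call:
step_arm([
  [0,0,-0.001,0,0,0],
  [0,0,-0.0015,0,0,0],
  [0,0,-0.0015,0,0,0],
  [0,0,-0.0015,0,0,0],
])

```text
time_s: 16.67
ee_pos: [0.5565, -0.005, 0.1085]
tool_rot: [0.0, 0.997, 0.078, 0.0]
contact_force: [-1.4, -0.6, 1.5]
opening: -0.0001
```

Call:
step_arm([
  [0,0,-0.001,0,0,0],
  [0,0,-0.0015,0,0,0],
  [0,0,-0.0015,0,0,0],
  [0,0,-0.0015,0,0,0],
])

```text
time_s: 17.0
ee_pos: [0.5566, -0.0051, 0.107]
tool_rot: [0.0, 0.997, 0.078, 0.0]
contact_force: [-0.6, -0.9, 2.9]
opening: -0.0001
```

Call:
step_arm([
  [0,0,-0.0005,0,0,0],
  [0,0,-0.001,0,0,0],
  [0,0,-0.001,0,0,0],
  [0,0,-0.001,0,0,0],
])

```text
time_s: 17.33
ee_pos: [0.5566, -0.0052, 0.1059]
tool_rot: [0.0, 0.997, 0.078, 0.0]
contact_force: [-1.0, -1.7, 2.2]
opening: 0.0
```

Call:
step_arm([
  [0,0,-0.0005,0,0,0],
  [0,0,-0.001,0,0,0],
  [0,0,-0.001,0,0,0],
  [0,0,-0.001,0,0,0],
])

```text
time_s: 17.67
ee_pos: [0.5566, -0.005, 0.1048]
tool_rot: [0.0, 0.997, 0.078, 0.0]
contact_force: [0.1, -2.6, 3.4]
opening: -0.0002
```

Call:
step_arm([
  [0,0,-0.0005,0,0,0],
  [0,0,-0.001,0,0,0],
  [0,0,-0.001,0,0,0],
  [0,0,-0.001,0,0,0],
])

```text
time_s: 18.0
ee_pos: [0.5566, -0.005, 0.1039]
tool_rot: [0.0, 0.997, 0.078, 0.0]
contact_force: [0.4, -2.4, 3.8]
opening: 0.0001
```

Call:
step_arm([
  [0,0,-0.0005,0,0,0],
  [0,0,-0.001,0,0,0],
  [0,0,-0.001,0,0,0],
  [0,0,-0.001,0,0,0],
])

```text
time_s: 18.33
ee_pos: [0.5566, -0.005, 0.1029]
tool_rot: [0.0, 0.997, 0.078, 0.0]
contact_force: [-0.7, -3.2, 3.9]
opening: 0.0002
```

Call:
step_arm([
  [0,0,-0.0005,0,0,0],
  [0,0,-0.001,0,0,0],
  [0,0,-0.001,0,0,0],
  [0,0,-0.001,0,0,0],
])

```text
time_s: 18.67
ee_pos: [0.5566, -0.005, 0.1019]
tool_rot: [0.0, 0.997, 0.078, 0.0]
contact_force: [0.6, -2.9, 3.6]
opening: 0.0001
```

Call:
step_arm([
  [0,0,-0.0005,0,0,0],
  [0,0,-0.001,0,0,0],
  [0,0,-0.001,0,0,0],
  [0,0,-0.001,0,0,0],
])

```text
time_s: 19.0
ee_pos: [0.5566, -0.005, 0.1009]
tool_rot: [-0.0, 0.997, 0.078, 0.0]
contact_force: [1.5, -3.3, 3.9]
opening: -0.0002
```

Call:
step_arm([
  [0,0,-0.0005,0,0,0],
  [0,0,-0.001,0,0,0],
  [0,0,-0.001,0,0,0],
  [0,0,-0.001,0,0,0],
])

```text
time_s: 19.33
ee_pos: [0.5566, -0.005, 0.0999]
tool_rot: [-0.0, 0.997, 0.078, 0.0]
contact_force: [0.4, -2.9, 4.0]
opening: -0.0001
```

Call:
step_arm([
  [0,0,-0.0005,0,0,0],
  [0,0,-0.001,0,0,0],
  [0,0,-0.001,0,0,0],
  [0,0,-0.001,0,0,0],
])

```text
time_s: 19.67
ee_pos: [0.5566, -0.005, 0.0989]
tool_rot: [0.0, 0.997, 0.078, 0.0]
contact_force: [1.2, -2.1, 4.5]
opening: 0.0003
```

Call:
step_arm([
  [0,0,-0.0005,0,0,0],
  [0,0,-0.001,0,0,0],
  [0,0,-0.001,0,0,0],
  [0,0,-0.001,0,0,0],
])

```text
time_s: 20.0
ee_pos: [0.5566, -0.005, 0.098]
tool_rot: [0.0, 0.997, 0.078, 0.0]
contact_force: [0.7, -3.7, 5.4]
opening: -0.0001
```

Call:
step_arm([
  [0,0,-0.0005,0,0,0],
  [0,0,-0.001,0,0,0],
  [0,0,-0.001,0,0,0],
])

```text
time_s: 20.25
ee_pos: [0.5566, -0.0051, 0.0972]
tool_rot: [0.0, 0.997, 0.078, 0.0]
contact_force: [0.3, -3.8, 5.7]
opening: 0.0
```

Call:
step_arm([
  [0,0,-0.0005,0,0,0],
  [0,0,-0.001,0,0,0],
  [0,0,-0.001,0,0,0],
])

```text
time_s: 20.5
ee_pos: [0.5564, -0.0048, 0.0957]
tool_rot: [-0.0, 0.997, 0.078, 0.0]
contact_force: [1.6, -2.8, 5.0]
opening: 0.0002
```

Call:
step_arm([
  [0,0,0,0,0,0],
  [0,0,0,0,0,0],
])

```text
time_s: 20.67
ee_pos: [0.5564, -0.0048, 0.0957]
tool_rot: [-0.0, 0.997, 0.078, 0.0]
contact_force: [2.1, -2.3, 4.7]
opening: 0.0
```

Call:
step_arm([
  [0,0,-0.0005,0,0,0],
  [0,0,-0.0005,0,0,0],
  [0,0,-0.0005,0,0,0],
])

```text
time_s: 20.92
ee_pos: [0.5564, -0.0048, 0.0952]
tool_rot: [-0.0, 0.997, 0.078, -0.0]
contact_force: [1.2, -1.3, 3.0]
opening: 0.0002
```

Call:
step_arm([
  [0,0,-0.0005,0,0,0],
  [0,0,-0.0005,0,0,0],
  [0,0,-0.0005,0,0,0],
])

```text
time_s: 21.17
ee_pos: [0.5565, -0.0049, 0.0948]
tool_rot: [-0.0, 0.997, 0.078, 0.0]
contact_force: [0.7, -1.5, 4.4]
opening: 0.0002
```

Call:
step_arm([
  [0,0,-0.0005,0,0,0],
  [0,0,-0.0005,0,0,0],
  [0,0,-0.0005,0,0,0],
])

```text
time_s: 21.42
ee_pos: [0.5565, -0.0049, 0.0944]
tool_rot: [-0.0, 0.997, 0.078, -0.0]
contact_force: [1.1, -0.8, 5.4]
opening: -0.0
```

Call:
step_arm([
  [0,0,-0.0005,0,0,0],
  [0,0,-0.0005,0,0,0],
  [0,0,-0.0005,0,0,0],
])

```text
time_s: 21.67
ee_pos: [0.5565, -0.0048, 0.0943]
tool_rot: [-0.0, 0.997, 0.078, -0.0]
contact_force: [-0.1, -0.2, 7.1]
opening: 0.0002
```

Call:
step_arm([
  [0,0,-0.0007,0,0,0],
  [0,0,-0.0007,0,0,0],
  [0,0,-0.0007,0,0,0],
])

```text
time_s: 21.92
ee_pos: [0.5565, -0.0049, 0.094]
tool_rot: [-0.0, 0.997, 0.078, -0.0]
contact_force: [-1.8, -0.7, 8.7]
opening: -0.0001
```

The force peaked at 5.7 N, dropped to 3.0 N, then rose stiffly to 8.7 N. That pattern is the snap followed by the stop. I lift off and check.

Call:
step_arm([
  [0,0,0.001,0,0,0],
  [0,0,0.003,0,0,0],
  [0,0,0.006,0,0,0],
  [0,0,0.02,0,0,0],
  [0,0,0.05,0,0,0],
  [0,0,0.08,0,0,0],
  [0,0,0.11,0,0,0],
  [-0.01,-0.03,0.14,0,0,0],
])

```text
time_s: 22.58
ee_pos: [0.5467, -0.0307, 0.2321]
tool_rot: [-0.001, 0.997, 0.081, -0.001]
contact_force: [0.8, 0.1, 0.8]
opening: -0.0003
```

Call:
step_arm([
  [-0.01,-0.035,0.02,0,0,0],
  [-0.03,-0.07,0.03,0,0,0],
  [-0.05,-0.1,0.03,0,0,0],
  [-0.07,-0.13,0.03,0,0,0],
  [-0.09,-0.16,0.03,0,0,0],
  [-0.1,-0.19,0.03,0,0,0],
  [-0.1,-0.2,0.03,0,0,0],
  [-0.1,-0.2,0.03,0,0,0],
])

```text
time_s: 23.25
ee_pos: [0.4459, -0.235, 0.2608]
tool_rot: [-0.001, 0.997, 0.077, -0.001]
contact_force: [0.6, 0.0, 1.2]
opening: -0.0002
```

```bash
python3 - <<'E'
from h import *
s=env.state();print(s['time_s'],s['ee_pos'],s['contact_force'])
C=np.array([.545,.074]);ex=np.array([.988,.156]);ey=np.array([-.156,.988])
F=[]
for n in('top','scene'):
    d=shot(n);F.append(d['frame'][:,:,::-1]);hsv=cv2.cvtColor(d['frame'],cv2.COLOR_RGB2HSV)
    m=((hsv[...,0]>5)&(hsv[...,0]<22)&(hsv[...,1]>130)&(hsv[...,2]>110)).astype(np.uint8)
    k,l,st,c=cv2.connectedComponentsWithStats(m)
    print(n,[(c[i].round(1),st[i,4]) for i in range(1,k) if st[i,4]>8 and 170<c[i][0]<350])
    for th in(.1,.05,.02,0,-.02,-.04): 
        f=lambda r,x:proj(d,[*(C+ex*x+ey*(.1-r*np.cos(th)+.008*np.sin(th))),.09+r*np.sin(th)+.008*np.cos(th)]).round(1)
        print(th,'dot',f(.185,0),'corners',f(.204,-.13),f(.204,.13))
a=cv2.resize(F[0],(400,300),interpolation=cv2.INTER_AREA);b=cv2.resize(F[1],(400,300),interpolation=cv2.INTER_AREA)
c=cv2.resize(F[1][140:290,270:420],(300,300),interpolation=cv2.INTER_CUBIC);e=cv2.resize(F[0][70:240,90:260],(300,300),interpolation=cv2.INTER_CUBIC)
cv2.imwrite('pics/fin.png',np.vstack([np.hstack([a,b]),np.hstack([c,e,np.zeros((300,200,3),np.uint8)])]))
E
```

```text
23.25 [ 0.44591718 -0.23495652  0.26076261] [0.63610818 0.01515644 1.23346358]
top [(array([202.1, 149.6]), np.int32(91))]
0.1 dot [200.3 147.6] corners [218.6 207.9] [200.1  85.5]
0.05 dot [201.4 148.3] corners [219.5 207.9] [201.3  87.2]
0.02 dot [202.  148.8] corners [220.  207.9] [201.9  88.1]
0 dot [202.3 149.1] corners [220.3 207.9] [202.2  88.8]
-0.02 dot [202.6 149.4] corners [220.5 207.9] [202.5  89.5]
-0.04 dot [202.9 149.7] corners [220.6 207.9] [202.8  90.1]
scene [(array([337.5,  30.2]), np.int32(396)), (array([195.7, 151.4]), np.int32(9)), (array([303. , 200.9]), np.int32(41)), (array([334.3, 264.9]), np.int32(72))]
0.1 dot [303.4 193.4] corners [288.7 162.5] [302.8 232.7]
0.05 dot [302.6 196.8] corners [288.1 166. ] [301.9 236.7]
0.02 dot [302.3 198.8] corners [287.8 168.1] [301.5 239.1]
0 dot [302.1 200.1] corners [287.7 169.5] [301.2 240.6]
-0.02 dot [302.  201.5] corners [287.6 170.8] [301.1 242.2]
-0.04 dot [301.8 202.8] corners [287.5 172.2] [300.9 243.7]
```

View pics/fin.png

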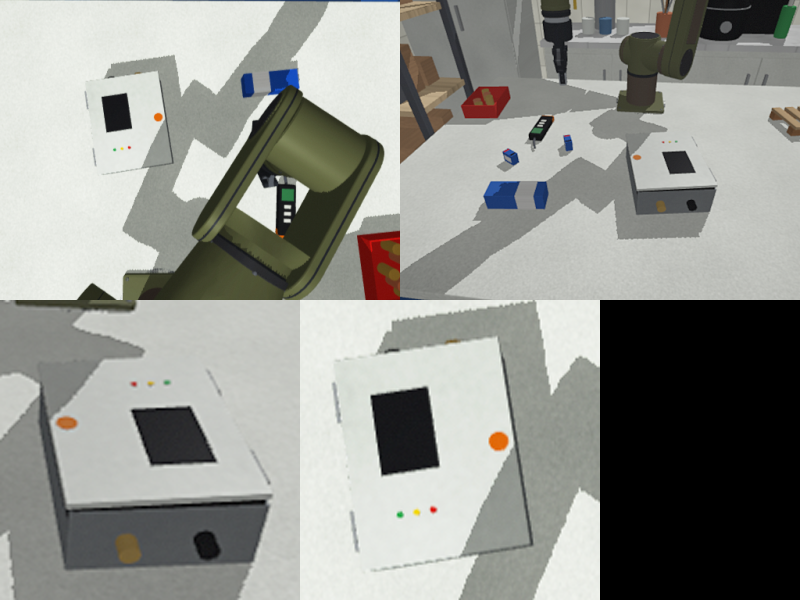

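The door is level in both views: the dot is at top (202,150) and scene (303,201), which gives an angle of about -0.01 rad. The carton, tester and small batteries have not moved, and the arm is clear. I hand in.

```bash
python3 -c "
from bench import env
print(env.sign_off())"
```

```text
the job is handed in; nothing more can be done
None
```

I lowered the largest blue battery upright into the white bay. I then swung the door over with the shut fingers, pressed it down until the latch snapped in, and handed the job in at about 23 s of the 72 s allowed.

**Battery:** It touched the bay floor with a light contact, about 8 N of change. A wrist picture and the scene view taken afterwards showed it inside the bay walls.

**Latch:** Resistance began about 12 mm before the end of travel and peaked at 5.7 N. It dropped to 3.0 N, and a firm stop followed 1 to 1.5 mm later. The highest pressing force I read was 8.7 N, well under the 22 N limit.

**After lifting off:** The door stayed shut at about -0.01 rad in the scene view; the top view fits roughly -0.01 to -0.04 rad, within its error. The hinge is stiff enough to hold the door by itself, so the snap rests on the force drop and the stop. I did not test the latch by pulling on the door.

**Other items:** The carton, leak tester and the two small batteries looked unmoved in the last scene picture. The arm was clear of everything at hand-in.

No check failed. The only disagreement was in the box's position, where the estimates differed by about 3 to 6 mm, so I set the battery by direct sightings of the bay instead.

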